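# Index the decorating wheel for the next stripe

## Robot

A 6-joint arm with a two-finger parallel gripper is mounted at the origin on the work surface. World frame = base frame: x ahead of the robot, y to its left, z up, the work surface at z = 0. Lengths are in mm, angles in rad, forces in N, time in s.
With the tool pointing down it reaches from about 300 to 750 mm from the base axis. Payload 8.5 kg.
Tool frame: the origin (TCP) lies at the very end of the fingers, on their centre line; the grasp point (between the pads) lies 19 mm behind it (robot.grasp_offset is the distance from the TCP to the grasp point, in mm); z points along the fingers, y is the direction in which the jaws open and shut (so a half turn about z gives the same grasp; the last joint's range is limited). The gripper opens to 88 mm and grips with 3 to 60 N. Pads are 18 mm wide; open, the fingers measure 123 mm over their backs; the gripper's body (75 mm by 187 mm) begins 45 mm behind the grasp point.
Start: joints at [1.016, 0.381, 1.297, -0, 1.464, -0.215], TCP at [183.305, 518.536, 238.748] pointing down, gripper open.
Joint ranges: [-3.11, 3.11], [-0.89, 2.33], [0.22, 2.48], [-1.42, 4.56], [0.17, 2.85], [-2.88, 2.88]. Speed limits (rad/s): [2.39, 2.39, 3.14, 3.14, 3.14, 3.14].

## Interface

Orientations are given as a unit quaternion [x, y, z, w].
In Python, from workcell import readout, grab_frame, job_done, find_in, masks_of, spot_point, robot gives the robot as it stands.
- The arm moves only by the shell command python3 -m jog 'ROWS'. ROWS is JSON, a list of rows, each an object with "travel": the shift along the world's x, y, z in cm, a list of three; "roll": the turn about the world's z in rad; "fingers": the opening, from 0 (shut) to 1 (fully open). A call has 1 to 10 rows; each row is the pose to reach, as a shift and turn from the pose measured when the call began; what a row does not reach only later rows make up. A row lasts 1/12 s, in which the tool goes at most 41.7 mm and 7.16 degrees, less where a joint would pass 70% of its speed; a pose out of reach is approached as far as the arm can. A call with a gripper value outside its range is refused whole. The fingers move at their own pace and stop on an object; the grip force is fixed at half the most. Time passes only in rows, so rows that repeat a pose let the fingers close. It gives the time, the measured TCP pose, the force and the opening at its end, in the units of the state.
- readout.read_state(): the state, without advancing time (a new reading comes with each control period).
- grab_frame(name): name is "side" or "top"; returns a dict with "frame" (480x640x3 uint8, red, green, blue), "intrinsics" (3x3 intrinsics, pixels), "R" (3x3) and "t" (3): a world point X has camera coordinates R X + t. Camera axes: x right, y down, z forward; pixel columns grow to the right and rows downward; lengths in mm; the calibration is good to about 2 mm. A picture is of the moment at which its call begins. There is no depth.
- job_done(): hands the job in, once; it reports no verdict.
Trained networks look in the newest picture that a camera, given by its name, has taken for a name from the list of things; names that differ only in an ending like _2 or _b are one class to them, and where a whole thing is asked for, a point or a joint stands for the part that bears it (a point fixed in the world has none). Each returns a list of dicts, best first, with "score" (0 to 1); they miss things now and then, are a little off and sometimes report something else, mostly with a low value. They report only what shows in the picture. A call takes as long as a camera call.
- find_in(camera, label): "location" ([row, column] in pixels, amid what is visible of it).
- masks_of(camera, label): "pixels" (480x640 bool, what is visible of it) and "location" ([row, column] in pixels, amid what is visible of it).
- spot_point(camera, label): "location" ([row, column] in pixels: a listed point, or the origin of a listed thing).
The state is a dict: "t": time; "joint_pos": joint angles; "joint_velocities": joint speeds; "effort": joint torques, N m; "ee_pos": TCP position; "tcp_rot": TCP orientation; "wrist_force": force on the tool from outside, world axes, zero at the start; "moment": the same for the moment, N m; "opening": finger opening in mm.
Only numpy, scipy, OpenCV 4.12 (cv2) and the standard library are available. Lean on these libraries where they do the work, as an engineer would, in place of code of your own. Each camera call takes 0.05 s, during which the arm holds its last target.

## Task

Set the decorating wheel up for its next stripe by pushing with a fingertip: turn the wheel by its spokes until the red-ended spoke points straight at the brass-capped pivot post, and let it rest there; then swing the blue pointer in until its yellow tip points straight at the red end. Do not touch the bowl, which must stay in the middle of the wheel, and leave the mug, cup, rib and wooden knife where they lie.

Things in the scene. Friction and masses are not known exactly. Their poses are not given: they have to be found in the camera images.
- stand: Fixed wooden baseboard 200 x 430 x 18 mm on the table carrying the wheel pedestal and the pivot post. Origin on the table directly under the wheel's axis; its own z is up and its own +y runs from the wheel's axis to the pivot post (255 mm away); the board reaches from y = -125 to +305 mm and x = -100 to +100 mm of this frame.
- hub (a point): Centre of the wheel's flat top, on its vertical axis, 75 mm above the table. The wheel is an aluminium disc of 160 mm diameter, 60 to 75 mm above the table, on a dark pedestal (at most 65 mm from the axis). Three straight level steel spokes, 120 degrees apart, stick out of the rim to 140 mm from the axis. Beyond the pedestal only the board lies under them.
- wheel (a joint): Turn of the wheel (rad), counter-clockwise from above, any number of turns either way: 0 (or any multiple of 2 pi) when the red-ended spoke points along the stand's +y, straight at the pivot post. Turns both ways with light steady drag (about 1 N pushed at a spoke's end) and stays where it is left.
- red_tip (a point): Outer end of the red-capped spoke, 140 mm from the wheel's axis, 67 mm above the table. Each spoke is a bar 12 mm wide, 60 to 74 mm above the table, with a cap on its last 16 mm, 14 mm wide and 59 to 75 mm above the table: red on this spoke, black on the other two.
- pivot (a point): Top centre of the brass cap (26 mm diameter) on the pivot post about which the blue pointer swings, 88 mm above the table, 255 mm from the wheel's axis.
- pointer (a joint): Swing of the blue pointer (rad): 0 when it points straight at the wheel's axis, positive when swung out towards the stand's -x (robot) side, where it starts; at angle q the tip lies at (-0.1 sin q, 0.255 - 0.1 cos q) m in the stand's frame. Stops at -0.8 and 1.3; stays where it is left; about 1 N at its tip moves it.
- pointer_tip (a point): Yellow tip of the pointer, a level blue bar 12 mm wide, 60 to 74 mm above the table, reaching 100 mm from the pivot; its last 15 mm is 7 mm wide. When it points at the wheel's axis, 15 mm remain between it and the red end. Nothing but the board lies below it.
- bowl: Loose terracotta bowl standing in the middle of the wheel, 100 mm across, 45 mm high (rim 120 mm above the table); origin at the centre of its underside. It rides round with the wheel. Not to be touched.
- mug: Loose terracotta mug without handle, 72 mm across, 80 mm high, on the table at the board's wheel end; origin at centre of underside. Leave alone.
- cup: Loose white cup, 64 mm across, 65 mm high, on the table past the board's post end; origin at centre of underside. Leave alone.
- rib: Loose green flat potter's rib, 84 x 44 x 6 mm, lying on the table on the robot's side of the board; origin at centre of underside. Leave alone.
- knife: Loose dark wooden modelling knife, 165 x 16 x 9 mm, long along its own x, lying on the table along the board's far side; origin under it, 85 mm from its handle end. Leave alone.

How it is judged:
By the outcome, as a careful person would: the job done as asked, in the order asked, and still so for the second after the job is handed in, with the robot touching nothing.
It also fails if it takes over 64 s, if anything falls off the work surface, if the arm or the gripper's body presses on something with over 40 N, if the wrist force passes 120 N, or if a joint passes its speed limit or range.

## Working session

There is one attempt and no reset: what is moved stays moved. The work goes in short steps, Python scripts to look and compute and a shell command to move; the robot and the scene stay as the last step left them, time stands still between calls to the robot, and variables do not carry over. Pictures are saved under pics/ and viewed, and the job is handed in when it is done.

```bash
mkdir -p pics; ls
cat > h.py <<'E'
import numpy as np, cv2
from workcell import readout, grab_frame, job_done, find_in, masks_of, spot_point, robot
def ray(f,rc):
    K,R,t=map(np.array,(f["intrinsics"],f["R"],f["t"]))
    d=R.T@np.linalg.solve(K,[rc[1],rc[0],1.]); return -R.T@t,d
def atz(f,rc,z):
    o,d=ray(f,rc); return o+d*(z-o[2])/d[2]
def proj(f,X):
    K,R,t=map(np.array,(f["intrinsics"],f["R"],f["t"])); p=K@(R@np.array(X,float)+t); return p[:2]/p[2]
E
python3 - <<'E'
from h import *
print(readout.read_state())
Z=dict(hub=75,red_tip=67,pivot=88,pointer_tip=67,stand=0,bowl=75,mug=0,cup=0,rib=0,knife=0)
for c in("top","side"):
    f=grab_frame(c); cv2.imwrite(f"pics/{c}0.png",f["frame"][:,:,::-1])
    for k,z in Z.items():
        for r in spot_point(c,k)[:2]:
            print(c,k,round(r["score"],2),np.round(r["location"]),np.round(atz(f,r["location"],z),0))
E
```

```text
pics
{'t': 0.0, 'joint_pos': array([ 1.01573028e+00,  3.81190049e-01,  1.29824052e+00,  2.27859114e-05,
        1.46360514e+00, -2.15307309e-01]), 'joint_velocities': array([ 0.00023586,  0.0003897 , -0.00068887, -0.00031061,  0.00074123,
        0.00159771]), 'effort': array([ 1.59101335e-03, -4.37931275e+01, -2.24556881e+01,  7.13540590e-02,
        3.52142716e-02, -9.22798836e-05]), 'ee_pos': array([183.14451684, 518.31914727, 238.14779372]), 'tcp_rot': array([ 1.69064621e-01,  9.85604704e-01, -6.64407501e-04, -2.81599187e-04]), 'wrist_force': array([-0.46614335,  0.22602832, -0.04610404]), 'moment': array([-0.04615075,  0.03082355,  0.00872006]), 'opening': 87.94784720572896}
top red_tip 0.78 [185. 356.] [ 705. -109.   67.]
top pivot 0.73 [247. 248.] [587.  92.  88.]
top pointer_tip 0.92 [288. 286.] [513.  26.  67.]
top bowl 0.66 [259. 382.] [ 562. -152.   75.]
top cup 0.78 [291. 194.] [511. 213.   0.]
top cup 0.66 [288. 286.] [513.  30.   0.]
top rib 0.63 [342. 366.] [ 405. -128.    0.]
side hub 0.69 [201. 344.] [ 570. -163.   75.]
side red_tip 0.61 [206. 290.] [ 687. -105.   67.]
side pivot 0.83 [272. 296.] [586.  93.  88.]
side pointer_tip 0.84 [264. 339.] [517.  23.  67.]
side pointer_tip 0.48 [274. 296.] [591.  84.  67.]
side stand 0.64 [230. 344.] [ 557. -143.    0.]
side bowl 0.82 [204. 342.] [ 571. -150.   75.]
side bowl 0.19 [267. 342.] [507.  35.  75.]
side mug 0.63 [176. 359.] [ 588. -362.    0.]
side mug 0.47 [202. 296.] [ 709. -193.    0.]
side cup 0.72 [205. 287.] [ 727. -170.    0.]
side cup 0.56 [356. 308.] [510. 216.   0.]
side rib 0.91 [248. 405.] [ 401. -138.   -0.]
side knife 0.48 [204. 298.] [ 703. -187.   -0.]
side knife 0.33 [264. 340.] [529. -34.   0.]
```

View pics/top0.png

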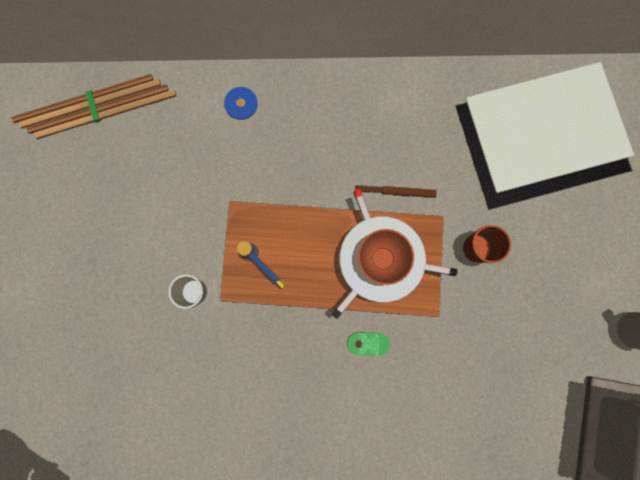

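View pics/side0.png

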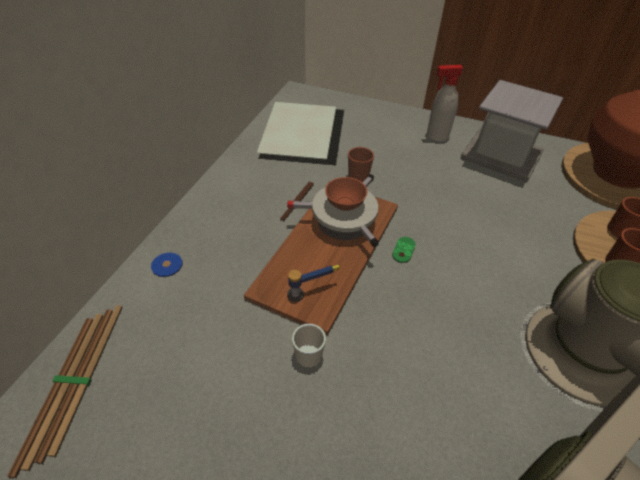

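The top view shows the red end at about (190,357), black ends at (272,453) and (314,336), the wheel centre near (259,382), the post at (247,245) and the yellow tip at (286,282). Next I'll measure these more precisely.

```bash
cat >> h.py <<'E'
from scipy.optimize import least_squares
def blob(hsv,lo,hi,box,minv=None):
    r0,r1,c0,c1=box; m=cv2.inRange(hsv,np.array(lo),np.array(hi)); k=np.zeros_like(m); k[r0:r1,c0:c1]=m[r0:r1,c0:c1]
    n,l,s,c=cv2.connectedComponentsWithStats(k)
    if n<2: return None
    i=1+np.argmax(s[1:,4]); return c[i][::-1],s[i,4]
def meas(tag=None):
    f=grab_frame("top"); im=f["frame"]
    if tag: cv2.imwrite(f"pics/{tag}.png",cv2.resize(im[170:335,210:470,::-1],None,fx=3,fy=3,interpolation=cv2.INTER_CUBIC))
    return f
E
python3 - <<'E'
from h import *
f=meas("z0"); hsv=cv2.cvtColor(f["frame"],cv2.COLOR_RGB2HSV)
for n,rc in dict(red=(190,357),yel=(286,282),brass=(247,245),blk=(272,453),blk2=(314,336),disc=(259,345),wood=(280,250)).items(): print(n,hsv[rc], f["frame"][rc])
m=masks_of("top","hub"); print([ (r["score"],r["location"],r["pixels"].sum()) for r in m])
for k in("red_tip","pivot","pointer_tip","wheel","pointer","bowl","stand"):
    print(k,[(round(r["score"],2),np.round(r["location"],1),r["pixels"].sum()) for r in masks_of("top",k)[:2]])
o,d=ray(f,(240,320)); print("cam",o,d)
E
```

```text
red [  1 201 200] [200  49  42]
yel [ 28 183 199] [199 190  56]
brass [ 19 171 201] [201 151  66]
blk [ 0 12 42] [42 40 40]
blk2 [12 40 64] [64 58 54]
disc [105   7 208] [202 205 208]
wood [ 11 165 170] [170 102  60]
[(0.95, [261.1, 323.3], np.int64(19628)), (0.52, [343.0, 371.6], np.int64(878))]
red_tip [(0.95, array([266.8, 364.6]), np.int64(4203)), (0.17, array([192.8, 401.3]), np.int64(606))]
pivot [(0.65, array([259.3, 327.3]), np.int64(19902))]
pointer_tip [(0.73, array([268.6, 362.4]), np.int64(3952)), (0.69, array([270.8, 267.9]), np.int64(329))]
wheel [(0.95, array([270.9, 363.6]), np.int64(3994))]
pointer [(0.76, array([268.1, 264.6]), np.int64(295))]
bowl [(0.64, array([257.1, 384.5]), np.int64(2518))]
stand [(0.91, array([257.6, 323.5]), np.int64(19729))]
cam [494.96016358 -24.20024033 907.42799165] [ 0.12494495 -0.01802484 -0.99231933]
```

View pics/z0.png

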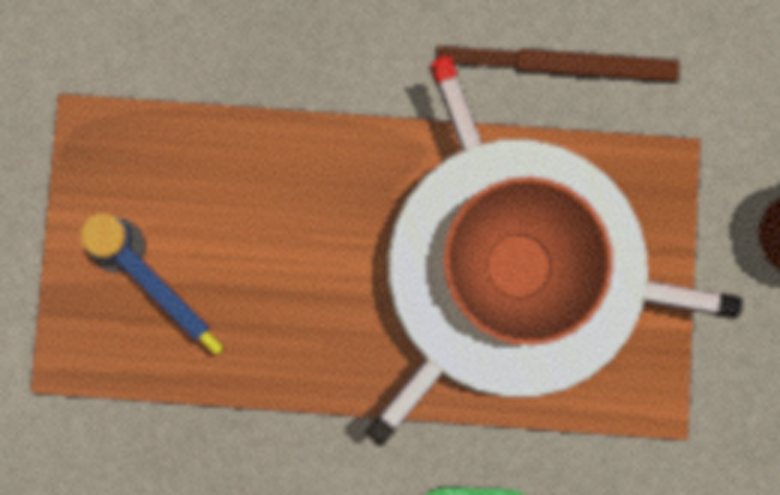

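The zoom shows the red cap at crop (445,69), black caps at (730,305) and (380,431), the brass cap at (103,236) and the yellow tip at (210,343). The board outline is clear.

```bash
cat >> h.py <<'E'
def sub(f,lo,hi,box):
    b=blob(cv2.cvtColor(f["frame"],cv2.COLOR_RGB2HSV),lo,hi,box); return b
def angles(f,hub,piv,yaw,box=(150,340,210,470)):
    """wheel from red cap centroid at z 75 (top visible), r=132; pointer from yellow"""
    out={}
    r=sub(f,(0,120,120),(6,255,255),box)
    r=sub(f,(0,190,130),(5,255,255),box)
    y=sub(f,(24,110,110),(34,255,255),box)
    if r is not None:
        p=atz(f,r[0],73)[:2]; a=np.arctan2(*(p-hub)[::-1])-(yaw+np.pi/2); out["wheel"]=(np.degrees((a+np.pi)%(2*np.pi)-np.pi).round(2),r[1],p.round(1),np.linalg.norm(p-hub).round(1))
    if y is not None:
        p=atz(f,y[0],73)[:2]; v=p-piv; a=np.arctan2(v[1],v[0])-(yaw-np.pi/2); out["pointer"]=(np.degrees(-((a+np.pi)%(2*np.pi)-np.pi)).round(2),y[1],p.round(1),np.linalg.norm(v).round(1))
    return out
E
python3 - <<'E'
from h import *
f=grab_frame("top"); im=f["frame"]; hsv=cv2.cvtColor(im,cv2.COLOR_RGB2HSV)
# wheel disc: bright low saturation
m=((hsv[...,1]<30)&(hsv[...,2]>185)).astype(np.uint8); m[:170]=0;m[320:]=0;m[:,:330]=0;m[:,435:]=0
m=cv2.morphologyEx(m,cv2.MORPH_OPEN,np.ones((9,9)))
c=max(cv2.findContours(m,0,cv2.CHAIN_APPROX_NONE)[0],key=cv2.contourArea)[:,0]
h=cv2.convexHull(c)[:,0].astype(float)
P=np.array([atz(f,(y,x),75)[:2] for x,y in h])
s=least_squares(lambda q:np.hypot(*(P-q[:2]).T)-q[2],[560,-150,80],loss='soft_l1'); print("disc",s.x)
# board corners
m2=masks_of("top","stand")[0]["pixels"]
wood=((hsv[...,0]>=5)&(hsv[...,0]<=18)&(hsv[...,1]>110)&(hsv[...,2]>60)).astype(np.uint8); wood[:198]=0;wood[322:]=0;wood[:,:215]=0;wood[:,447:]=0
wood=cv2.morphologyEx(wood,cv2.MORPH_OPEN,np.ones((5,5)))
c=max(cv2.findContours(wood,0,cv2.CHAIN_APPROX_NONE)[0],key=cv2.contourArea)
Q=np.array([atz(f,(p[1],p[0]),18)[:2] for p in cv2.convexHull(c)[:,0]],np.float32)
box=cv2.minAreaRect(Q); print("board",box, cv2.boxPoints(box))
b=sub(f,(17,120,150),(23,255,255),(235,260,235,255)); print("brass",b,atz(f,b[0],88))
print(sub(f,(0,190,130),(5,255,255),(150,340,210,470)))
kk=[]
for box in((262,282,446,462),(305,322,328,344)):
    g=sub(f,(0,0,0),(179,255,75),box); p=atz(f,g[0],73); print("blk",g,p); kk.append(p[:2])
E
```

```text
disc [ 563.4942593  -153.73262205   78.12270953]
board ((578.529052734375, 16.541748046875), (265.3927917480469, 198.29090881347656), 84.9665756225586) [[ 468.12357  -106.944214]
 [ 665.6498   -124.341644]
 [ 688.9346    140.02771 ]
 [ 491.40833   157.42514 ]]
brass (array([247.95364238, 243.70198675]), np.int32(151)) [585.79771265 100.03478757  88.        ]
(array([191.81081081, 357.43243243]), np.int32(37))
blk (array([271.73809524, 452.97619048]), np.int32(42)) [ 537.14186212 -283.25019114   73.        ]
blk (array([313.13461538, 335.51923077]), np.int32(52)) [465.08387086 -65.26954985  73.        ]
```

```bash
cat >> h.py <<'E'
HUB=np.array([563.5,-153.7]); PIV=np.array([585.7,100.2]); YAW=np.arctan2(*(PIV-HUB)[::-1])-np.pi/2
def tool(phi,r=120):
    s=readout.read_state(); a=np.radians(phi)+YAW+np.pi/2
    x,y,z,w=s["tcp_rot"]; cur=np.degrees(np.arctan2(2*(y*z+x*w)*0+1-2*(x*x+z*z),2*(x*y-z*w)))
    tgt=np.degrees(a)-90; d=(tgt-cur+90)%180-90
    P=HUB+r*np.array([np.cos(a),np.sin(a)])
    return (P-s["ee_pos"][:2]).round(1)/10, np.radians(d).round(3), P.round(1)
E
python3 - <<'E'
from h import *
f=grab_frame("top"); print(np.degrees(YAW),np.linalg.norm(PIV-HUB)); print(angles(f,HUB,PIV,YAW))
for p in((537.1,-283.3),(465.1,-65.3)):
    v=np.array(p)-HUB; print(np.degrees(np.arctan2(v[1],v[0])-YAW)-90,np.linalg.norm(v))
print(tool(36),readout.read_state()["ee_pos"],readout.read_state()["t"])
E
```

```text
-4.997005419486635 254.86869168259955
{'wheel': (np.float64(-66.55), np.int32(36), array([ 690.1, -111.5]), np.float64(133.4)), 'pointer': (np.float64(40.54), np.int32(26), array([520. ,  35.7]), np.float64(92.1))}
-186.51682576500036 132.26155904116663
53.061306310116265 132.2766797285145
(array([ 31.84, -56.94]), np.float64(-0.69), array([501.7, -50.8])) [183.29610308 518.53947428 238.74949279] 1.7
```

```bash
R='x'; python3 -m jog '[{"travel":[4,-4,0],"roll":-0.07,"fingers":0},{"travel":[6,-10,0],"roll":-0.15,"fingers":0},{"travel":[8,-14,0],"roll":-0.25,"fingers":0},{"travel":[10,-18,0],"roll":-0.35,"fingers":0},{"travel":[12,-22,0],"roll":-0.45,"fingers":0},{"travel":[14,-25,0],"roll":-0.55,"fingers":0},{"travel":[16,-29,0],"roll":-0.65,"fingers":0},{"travel":[18,-32,0],"roll":-0.7,"fingers":0},{"travel":[20,-36,0],"roll":-0.7,"fingers":0},{"travel":[22,-39,0],"roll":-0.7,"fingers":0}]'
python3 -c "
from h import *
print(tool(34))"
```

```text
t: 2.53
ee_pos: [386.6, 155.0, 239.1]
tcp_rot: [0.497, 0.868, 0.0, 0.0]
wrist_force: [0.7, 1.2, -0.5]
opening: 23.7
(array([ 11.87, -20.38]), np.float64(-0.025), array([505.3, -48.7]))
```

```bash
python3 -m jog '[{"travel":[2,-3.4,-1],"roll":0,"fingers":0},{"travel":[4,-6.8,-2],"roll":0,"fingers":0},{"travel":[6,-10.2,-4],"roll":0,"fingers":0},{"travel":[8,-13.6,-6],"roll":0,"fingers":0},{"travel":[10,-17,-8],"roll":-0.02,"fingers":0},{"travel":[11.9,-20.4,-10],"roll":-0.02,"fingers":0},{"travel":[11.9,-20.4,-10],"roll":-0.02,"fingers":0},{"travel":[11.9,-20.4,-10],"roll":-0.02,"fingers":0}]'
python3 - <<'E'
from h import *
print(tool(34)); f=meas("z1"); s=grab_frame("side"); cv2.imwrite("pics/s1.png",cv2.resize(s["frame"][100:400,200:500,::-1],None,fx=2,fy=2))
print(angles(f,HUB,PIV,YAW))
E
```

```text
t: 3.2
ee_pos: [505.9, -50.7, 137.6]
tcp_rot: [0.507, 0.862, -0.0, -0.001]
wrist_force: [-1.3, 1.1, -0.2]
opening: 0.5
(array([-0.06,  0.2 ]), np.float64(-0.002), array([505.3, -48.7]))
{'wheel': (np.float64(-66.47), np.int32(32), array([ 690.3, -111.2]), np.float64(133.8))}
```

View pics/z1.png

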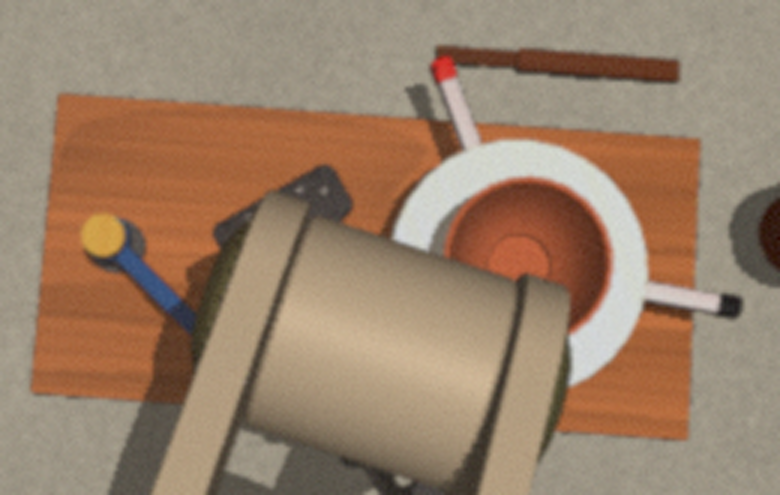

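View pics/s1.png

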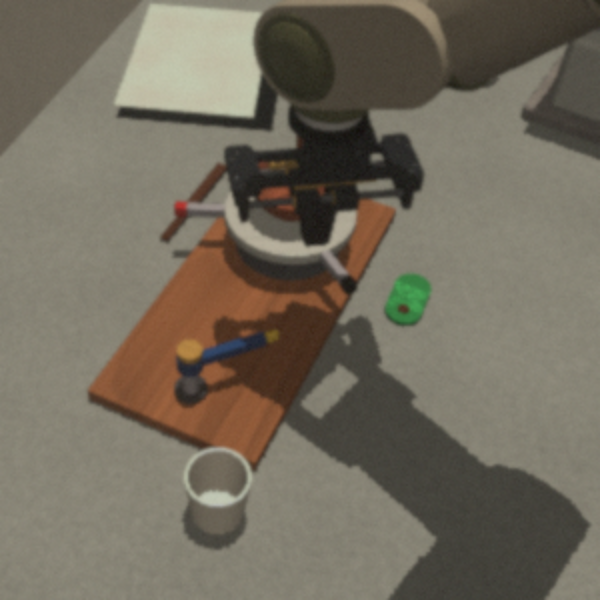

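```bash
python3 -m jog '[{"travel":[0,0.2,-2],"roll":0,"fingers":0},{"travel":[0,0.2,-4],"roll":0,"fingers":0},{"travel":[0,0.2,-6],"roll":0,"fingers":0},{"travel":[0,0.2,-7.9],"roll":0,"fingers":0},{"travel":[0,0.2,-7.9],"roll":0,"fingers":0},{"travel":[0,0.2,-7.9],"roll":0,"fingers":0}]'
python3 - <<'E'
from h import *
for p in(38,42,46,50,54,58,62,66,70): print(p,tool(p))
f=grab_frame("top"); print(angles(f,HUB,PIV,YAW))
E
```

```text
t: 3.8
ee_pos: [505.0, -45.0, 61.3]
tcp_rot: [0.505, 0.863, 0.0, -0.0]
wrist_force: [0.0, 0.5, -0.2]
opening: -0.1
38 (array([-0.69, -0.81]), np.float64(0.064), array([498.1, -53.1]))
42 (array([-1.37, -1.29]), np.float64(0.133), array([491.3, -57.9]))
46 (array([-2.02, -1.81]), np.float64(0.203), array([484.8, -63.1]))
50 (array([-2.63, -2.38]), np.float64(0.273), array([478.6, -68.9]))
54 (array([-3.21, -3.  ]), np.float64(0.343), array([472.9, -75. ]))
58 (array([-3.73, -3.65]), np.float64(0.413), array([467.7, -81.5]))
62 (array([-4.21, -4.33]), np.float64(0.483), array([462.9, -88.3]))
66 (array([-4.64, -5.05]), np.float64(0.552), array([458.5, -95.5]))
70 (array([-5.02, -5.8 ]), np.float64(0.622), array([ 454.7, -103. ]))
{'wheel': (np.float64(-66.43), np.int32(35), array([ 690.1, -111.2]), np.float64(133.6))}
```

```bash
python3 -m jog '[{"travel":[-0.7,-0.8,-0.2],"roll":0.064,"fingers":0},{"travel":[-1.0,-1.05,-0.2],"roll":0.1,"fingers":0},{"travel":[-1.4,-1.3,-0.2],"roll":0.133,"fingers":0},{"travel":[-1.7,-1.55,-0.2],"roll":0.168,"fingers":0},{"travel":[-2.02,-1.81,-0.2],"roll":0.203,"fingers":0},{"travel":[-2.33,-2.1,-0.2],"roll":0.238,"fingers":0},{"travel":[-2.63,-2.38,-0.2],"roll":0.273,"fingers":0},{"travel":[-2.92,-2.69,-0.2],"roll":0.308,"fingers":0},{"travel":[-3.21,-3.0,-0.2],"roll":0.343,"fingers":0},{"travel":[-3.21,-3.0,-0.2],"roll":0.343,"fingers":0}]'
python3 - <<'E'
from h import *
for p in(54,58,62,66,70,74,78,82,86): print(p,tool(p))
f=grab_frame("top"); print(angles(f,HUB,PIV,YAW))
E
```

```text
t: 4.68
ee_pos: [473.7, -75.5, 61.6]
tcp_rot: [0.35, 0.937, 0.001, 0.002]
wrist_force: [0.4, 0.0, 0.3]
opening: 0.4
54 (array([-0.08,  0.05]), np.float64(-0.001), array([472.9, -75. ]))
58 (array([-0.6, -0.6]), np.float64(0.069), array([467.7, -81.5]))
62 (array([-1.09, -1.29]), np.float64(0.138), array([462.9, -88.3]))
66 (array([-1.52, -2.  ]), np.float64(0.208), array([458.5, -95.5]))
70 (array([-1.9 , -2.75]), np.float64(0.278), array([ 454.7, -103. ]))
74 (array([-2.22, -3.52]), np.float64(0.348), array([ 451.5, -110.7]))
78 (array([-2.5 , -4.31]), np.float64(0.418), array([ 448.7, -118.6]))
82 (array([-2.71, -5.12]), np.float64(0.487), array([ 446.6, -126.7]))
86 (array([-2.87, -5.94]), np.float64(0.557), array([ 445. , -134.9]))
{'wheel': (np.float64(-55.01), np.int32(28), array([678.8, -87.1]), np.float64(133.2)), 'pointer': (np.float64(40.54), np.int32(27), array([519.7,  35.5]), np.float64(92.4))}
```

```bash
python3 -m jog '[{"travel":[-0.3,-0.3,-0.2],"roll":0.035,"fingers":0},{"travel":[-0.6,-0.6,-0.2],"roll":0.069,"fingers":0},{"travel":[-1.09,-1.29,-0.2],"roll":0.138,"fingers":0},{"travel":[-1.52,-2.0,-0.2],"roll":0.208,"fingers":0},{"travel":[-1.9,-2.75,-0.2],"roll":0.278,"fingers":0},{"travel":[-2.22,-3.52,-0.2],"roll":0.348,"fingers":0},{"travel":[-2.5,-4.31,-0.2],"roll":0.418,"fingers":0},{"travel":[-2.71,-5.12,-0.2],"roll":0.487,"fingers":0},{"travel":[-2.8,-5.53,-0.2],"roll":0.522,"fingers":0},{"travel":[-2.87,-5.94,-0.2],"roll":0.557,"fingers":0}]'
python3 - <<'E'
from h import *
for p in(86,88,90,93,96,99,101,103,104,105): print(p,tool(p))
f=grab_frame("top"); print(angles(f,HUB,PIV,YAW))
E
```

```text
t: 5.57
ee_pos: [445.6, -134.9, 60.3]
tcp_rot: [0.079, 0.997, 0.001, 0.003]
wrist_force: [-0.3, 1.5, 0.3]
opening: 0.5
86 (array([-0.07, -0.  ]), np.float64(0.002), array([ 445. , -134.9]))
88 (array([-0.12, -0.42]), np.float64(0.037), array([ 444.4, -139.1]))
90 (array([-0.17, -0.83]), np.float64(0.071), array([ 444. , -143.2]))
93 (array([-0.21, -1.46]), np.float64(0.124), array([ 443.6, -149.5]))
96 (array([-0.21, -2.09]), np.float64(0.176), array([ 443.5, -155.8]))
99 (array([-0.18, -2.72]), np.float64(0.229), array([ 443.8, -162.1]))
101 (array([-0.15, -3.13]), np.float64(0.263), array([ 444.2, -166.2]))
103 (array([-0.1 , -3.55]), np.float64(0.298), array([ 444.7, -170.4]))
104 (array([-0.07, -3.76]), np.float64(0.316), array([ 445. , -172.5]))
105 (array([-0.03, -3.96]), np.float64(0.333), array([ 445.3, -174.5]))
{'wheel': (np.float64(-23.53), np.int32(34), array([627.4, -36.2]), np.float64(133.7)), 'pointer': (np.float64(40.54), np.int32(26), array([520. ,  35.7]), np.float64(92.1))}
```

```bash
python3 -m jog '[{"travel":[-0.12,-0.42,-0.1],"roll":0.037,"fingers":0},{"travel":[-0.17,-0.83,-0.1],"roll":0.071,"fingers":0},{"travel":[-0.21,-1.46,-0.1],"roll":0.124,"fingers":0},{"travel":[-0.21,-2.09,-0.1],"roll":0.176,"fingers":0},{"travel":[-0.18,-2.72,-0.1],"roll":0.229,"fingers":0},{"travel":[-0.15,-3.13,-0.1],"roll":0.263,"fingers":0},{"travel":[-0.12,-3.35,-0.1],"roll":0.28,"fingers":0},{"travel":[-0.1,-3.55,-0.1],"roll":0.298,"fingers":0},{"travel":[-0.1,-3.55,-0.1],"roll":0.298,"fingers":0}]'
python3 - <<'E'
from h import *
for p in(104,105,106,107,108,109,110): print(p,tool(p))
f=meas("z2"); print(angles(f,HUB,PIV,YAW))
E
```

```text
t: 6.37
ee_pos: [445.0, -171.0, 59.7]
tcp_rot: [-0.071, 0.998, 0.001, 0.003]
wrist_force: [-0.4, 0.3, 1.2]
opening: 0.6
104 (array([-0.  , -0.14]), np.float64(0.016), array([ 445. , -172.5]))
105 (array([ 0.03, -0.35]), np.float64(0.033), array([ 445.3, -174.5]))
106 (array([ 0.07, -0.56]), np.float64(0.051), array([ 445.7, -176.6]))
107 (array([ 0.11, -0.76]), np.float64(0.068), array([ 446.1, -178.7]))
108 (array([ 0.16, -0.97]), np.float64(0.086), array([ 446.6, -180.7]))
109 (array([ 0.21, -1.17]), np.float64(0.103), array([ 447.1, -182.7]))
110 (array([ 0.26, -1.37]), np.float64(0.121), array([ 447.6, -184.8]))
{'wheel': (np.float64(-6.11), np.int32(38), array([589.2, -22.9]), np.float64(133.3)), 'pointer': (np.float64(40.54), np.int32(26), array([520. ,  35.7]), np.float64(92.1))}
```

View pics/z2.png

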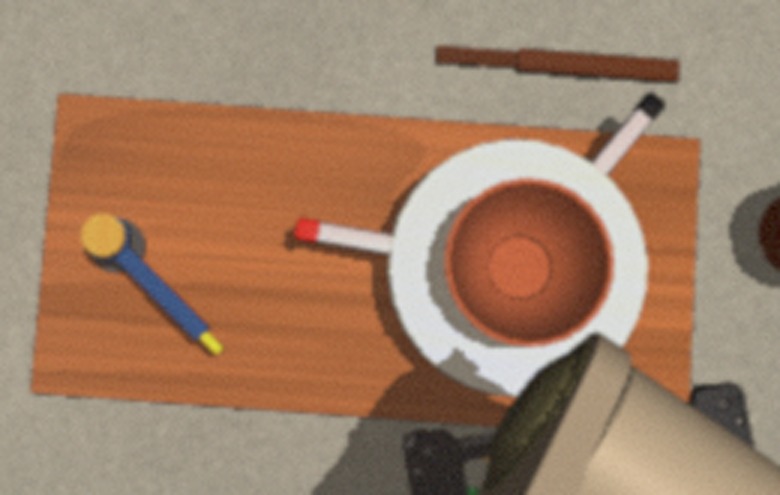

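```bash
python3 -m jog '[{"travel":[0,-0.14,0],"roll":0.016,"fingers":0},{"travel":[0.03,-0.35,0],"roll":0.033,"fingers":0},{"travel":[0.07,-0.56,0],"roll":0.051,"fingers":0},{"travel":[0.11,-0.76,0],"roll":0.068,"fingers":0},{"travel":[0.16,-0.97,0],"roll":0.086,"fingers":0},{"travel":[0.16,-0.97,0],"roll":0.086,"fingers":0}]'
cat > chk.py <<'E'
from h import *
def model(f):
    """model-based: all three caps + brass + disc consistent check, both cameras via red/black cap"""
for p in(109,110,111): print(p,tool(p))
f=meas("z3"); print(angles(f,HUB,PIV,YAW))
f2=f
b=sub(f,(17,120,150),(23,255,255),(235,260,235,255)); print("brass",atz(f,b[0],88))
for w in(-2,-1,0,1):
    a=np.radians(w)+YAW+np.pi/2; print(w,proj(f,[*(HUB+132*np.array([np.cos(a),np.sin(a)])),75]).round(1))
s=grab_frame("side"); hs=cv2.cvtColor(s["frame"],cv2.COLOR_RGB2HSV)
r=blob(hs,(0,170,100),(6,255,255),(200,300,250,400)); print("side red",r, r and atz(s,r[0],68))
bs=blob(hs,(15,120,120),(24,255,255),(260,290,280,310)); print("side brass",bs, bs and atz(s,bs[0],86))
for w in(-2,-1,0,1):
    a=np.radians(w)+YAW+np.pi/2; print(w,proj(s,[*(HUB+132*np.array([np.cos(a),np.sin(a)])),67]).round(1))
cv2.imwrite("pics/s3.png",cv2.resize(s["frame"][150:350,230:430,::-1],None,fx=3,fy=3,interpolation=cv2.INTER_CUBIC))
E
python3 chk.py
```

```text
t: 6.92
ee_pos: [446.6, -181.1, 59.6]
tcp_rot: [-0.113, 0.994, 0.001, 0.003]
wrist_force: [-0.6, 0.6, -0.0]
opening: 0.5
109 (array([ 0.04, -0.16]), np.float64(0.017), array([ 447.1, -182.7]))
110 (array([ 0.09, -0.36]), np.float64(0.034), array([ 447.6, -184.8]))
111 (array([ 0.15, -0.57]), np.float64(0.052), array([ 448.2, -186.8]))
{'wheel': (np.float64(-1.28), np.int32(38), array([578.1, -20.7]), np.float64(133.8)), 'pointer': (np.float64(40.54), np.int32(26), array([520. ,  35.7]), np.float64(92.1))}
brass [585.73608774  99.98331175  88.        ]
-2 [311.2 251. ]
-1 [311.1 252.2]
0 [311.  253.5]
1 [310.9 254.7]
side red (array([240.41935484, 319.22580645]), np.int32(31)) [579.85817969 -24.23330461  68.        ]
side brass (array([274.51401869, 294.14953271]), np.int32(107)) [587.08719526  99.93536902  86.        ]
-2 [319.1 241.2]
-1 [320.  241.6]
0 [320.9 241.9]
1 [321.9 242.3]
```

View pics/s3.png

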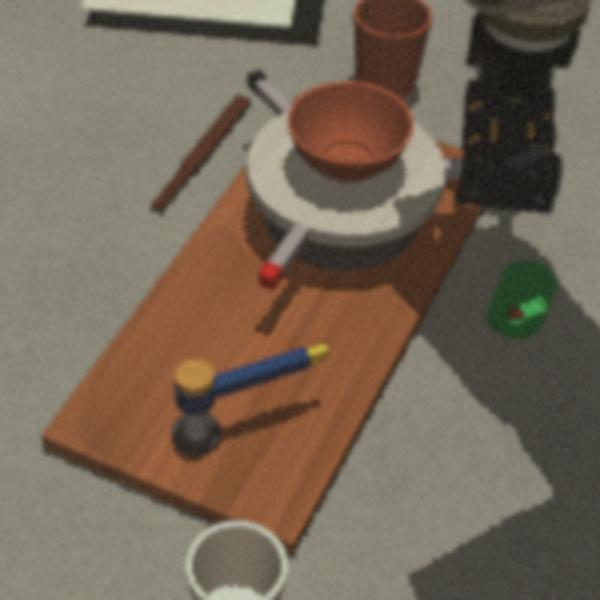

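View pics/z3.png

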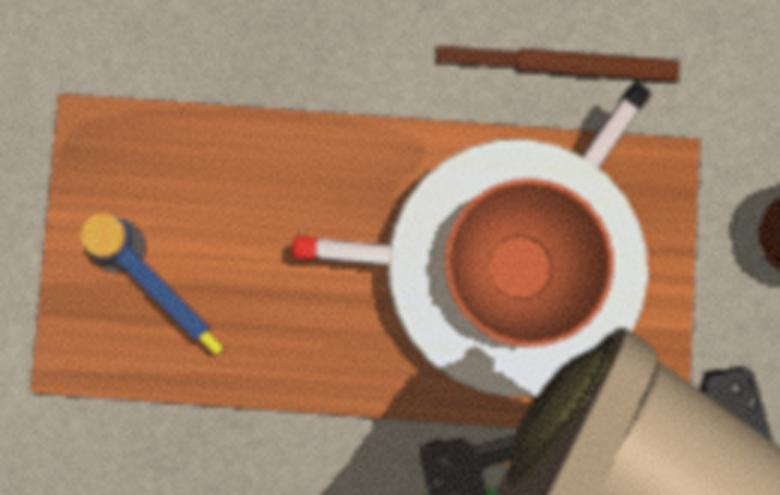

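```bash
python3 -m jog '[{"travel":[0.02,-0.1,0],"roll":0.01,"fingers":0},{"travel":[0.04,-0.18,0],"roll":0.017,"fingers":0},{"travel":[0.06,-0.28,0],"roll":0.025,"fingers":0},{"travel":[0.06,-0.28,0],"roll":0.025,"fingers":0},{"travel":[0.06,-0.28,0],"roll":0.025,"fingers":0}]'
python3 chk.py
```

```text
t: 7.43
ee_pos: [447.2, -183.7, 59.5]
tcp_rot: [-0.125, 0.992, 0.001, 0.003]
wrist_force: [-0.6, 0.4, -1.0]
opening: 0.4
109 (array([-0.01,  0.1 ]), np.float64(-0.007), array([ 447.1, -182.7]))
110 (array([ 0.04, -0.1 ]), np.float64(0.011), array([ 447.6, -184.8]))
111 (array([ 0.1 , -0.31]), np.float64(0.028), array([ 448.2, -186.8]))
{'wheel': (np.float64(-0.03), np.int32(33), array([575.2, -21.1]), np.float64(133.1)), 'pointer': (np.float64(40.54), np.int32(26), array([520. ,  35.7]), np.float64(92.1))}
brass [585.67602992  99.96511019  88.        ]
-2 [311.2 251. ]
-1 [311.1 252.2]
0 [311.  253.5]
1 [310.9 254.7]
side red (array([240.74193548, 320.35483871]), np.int32(31)) [577.16286774 -24.26368456  68.        ]
side brass (array([274.43396226, 294.38679245]), np.int32(106)) [586.72283721  99.56240559  86.        ]
-2 [319.1 241.2]
-1 [320.  241.6]
0 [320.9 241.9]
1 [321.9 242.3]
```

```bash
python3 -m jog '[{"travel":[-0.1,0.4,0],"roll":0,"fingers":0},{"travel":[-0.2,1.0,0],"roll":0,"fingers":0},{"travel":[-0.4,1.8,0],"roll":0,"fingers":0},{"travel":[-1.0,2.2,1],"roll":0,"fingers":0},{"travel":[-1.5,2.6,4],"roll":0,"fingers":0},{"travel":[-1.5,4,7],"roll":0,"fingers":0},{"travel":[-1,7,8],"roll":-0.1,"fingers":0},{"travel":[0,10,8],"roll":-0.2,"fingers":0},{"travel":[1,13,8],"roll":-0.3,"fingers":0},{"travel":[2,16,8],"roll":-0.339,"fingers":0}]'
python3 - <<'E'
from h import *
f=meas("z4"); print(angles(f,HUB,PIV,YAW),readout.read_state()["ee_pos"],tool(0)[1])
E
```

```text
t: 8.37
ee_pos: [466.9, -21.7, 140.0]
tcp_rot: [0.047, 0.999, 0.0, 0.003]
wrist_force: [0.7, -0.3, -0.3]
opening: 0.6
{'wheel': (np.float64(-0.33), np.int32(33), array([575.9, -20.6]), np.float64(133.7))} [467.65463454 -17.6407989  139.84888096] -1.567
```

View pics/z4.png

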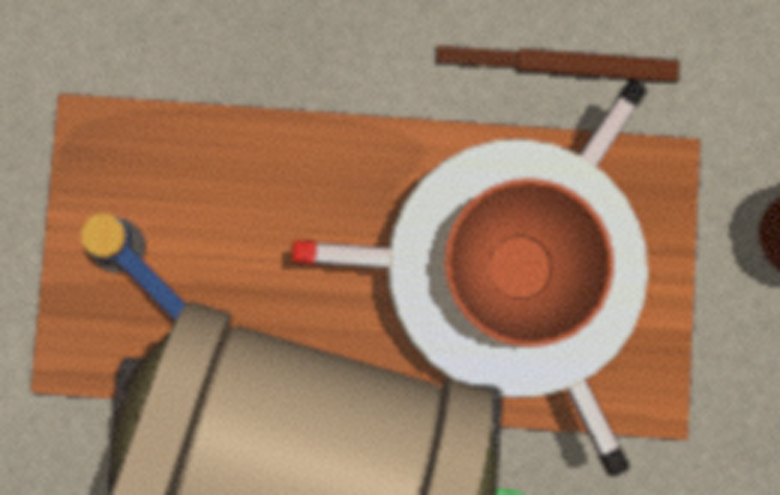

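The wheel stays put after release, with the red cap at crop (304,251) and black caps at (633,91) and (614,461). I'll check its angle using all three caps.

```bash
cat > caps.py <<'E'
from h import *
f=grab_frame("top"); C=[]
C.append(atz(f,sub(f,(0,190,130),(5,255,255),(150,340,210,470))[0],73)[:2])
for b in((314,330,405,425),(193,208,412,428)):
    hs=cv2.cvtColor(f["frame"],cv2.COLOR_RGB2HSV); g=sub(f,(0,0,0),(179,255,75),b); C.append(atz(f,g[0],73)[:2])
C=np.array(C); 
def res(q):
    a=q[2]+np.array([0,2,4])*np.pi/3; return (q[:2]+q[3]*np.c_[np.cos(a),np.sin(a)]-C).ravel()
q=least_squares(res,[563,-154,1.5,132]); print(C.round(1),q.x.round(2),np.abs(q.fun).max()); c=q.x[:2]
b=sub(f,(17,120,150),(23,255,255),(235,260,235,255)); p=atz(f,b[0],88)[:2] if b is not None else PIV
print("wheel vs line own centre->brass",np.degrees(q.x[2]-np.arctan2(*(p-c)[::-1])),p)
print("vs HUB/PIV",np.degrees(q.x[2]-YAW)-90)
print(angles(f,HUB,PIV,YAW))
E
python3 caps.py
```

```text
[[ 575.4  -20.6]
 [ 443.7 -208.4]
 [ 673.9 -230.1]] [ 564.33 -153.04    1.48  133.2 ] 0.7325038975613154
wheel vs line own centre->brass -0.24286573442613396 [585.74832952  99.96558952]
vs HUB/PIV -0.08410876202717077
{'wheel': (np.float64(-0.12), np.int32(31), array([575.4, -20.6]), np.float64(133.6))}
```

```bash
python3 -m jog '[{"travel":[0.6,2.8,0],"roll":0,"fingers":0},{"travel":[1.2,5.6,0],"roll":0,"fingers":0},{"travel":[2.2,8.1,0],"roll":0,"fingers":0},{"travel":[2.2,8.1,-2],"roll":0,"fingers":0},{"travel":[2.2,8.1,-4],"roll":0,"fingers":0},{"travel":[2.2,8.1,-6],"roll":0,"fingers":0},{"travel":[2.2,8.1,-7.9],"roll":0,"fingers":0},{"travel":[2.2,8.1,-7.9],"roll":0,"fingers":0},{"travel":[2.2,8.1,-7.9],"roll":0,"fingers":0}]'
python3 - <<'E'
from h import *
f=meas("z5");s=grab_frame("side"); cv2.imwrite("pics/s5.png",cv2.resize(s["frame"][150:350,230:430,::-1],None,fx=3,fy=3)); print(angles(f,HUB,PIV,YAW),readout.read_state()["ee_pos"])
E
```

```text
t: 9.22
ee_pos: [488.6, 61.0, 60.5]
tcp_rot: [0.042, 0.999, 0.001, 0.002]
wrist_force: [1.1, 0.1, 1.2]
opening: 0.3
{'wheel': (np.float64(-0.17), np.int32(36), array([575.6, -20.4]), np.float64(133.8))} [489.56334312  60.92179871  61.67878137]
```

View pics/s5.png

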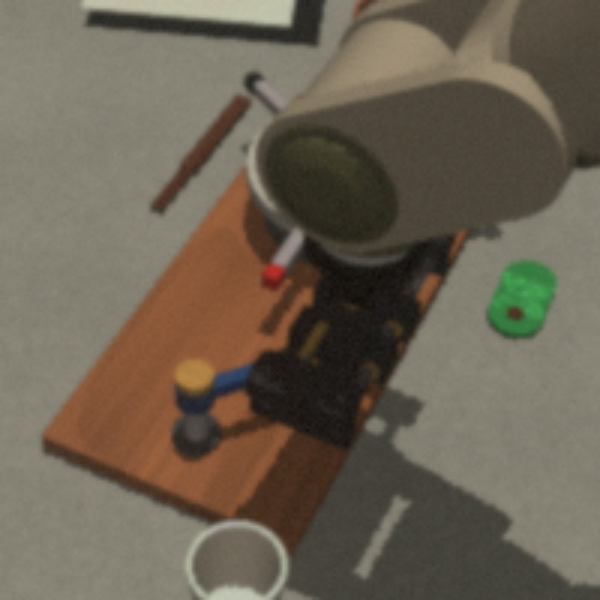

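```bash
python3 -m jog '[{"travel":[0.6,0,-0.2],"roll":0,"fingers":0},{"travel":[1.3,-0.1,-0.2],"roll":0,"fingers":0},{"travel":[2,-0.1,-0.2],"roll":0,"fingers":0},{"travel":[2.8,-0.2,-0.2],"roll":0,"fingers":0},{"travel":[3.6,-0.2,-0.2],"roll":0,"fingers":0},{"travel":[4.4,-0.3,-0.2],"roll":0,"fingers":0},{"travel":[5.2,-0.3,-0.2],"roll":0,"fingers":0},{"travel":[5.9,-0.4,-0.2],"roll":0,"fingers":0},{"travel":[6.4,-0.4,-0.2],"roll":0,"fingers":0},{"travel":[6.4,-0.4,-0.2],"roll":0,"fingers":0}]'
python3 - <<'E'
from h import *
f=meas("z6"); s=grab_frame("side"); cv2.imwrite("pics/s6.png",cv2.resize(s["frame"][150:350,230:430,::-1],None,fx=3,fy=3)); print(angles(f,HUB,PIV,YAW),readout.read_state()["ee_pos"])
y=blob(cv2.cvtColor(s["frame"],cv2.COLOR_RGB2HSV),(25,110,90),(34,255,255),(200,300,280,400)); print(y, y and atz(s,y[0],67))
E
```

```text
t: 10.15
ee_pos: [554.7, 56.7, 59.6]
tcp_rot: [0.042, 0.999, 0.001, 0.004]
wrist_force: [-0.5, 0.9, 0.4]
opening: 0.6
{} [553.82687721  56.91013785  59.68871641]
None None
```

View pics/s6.png

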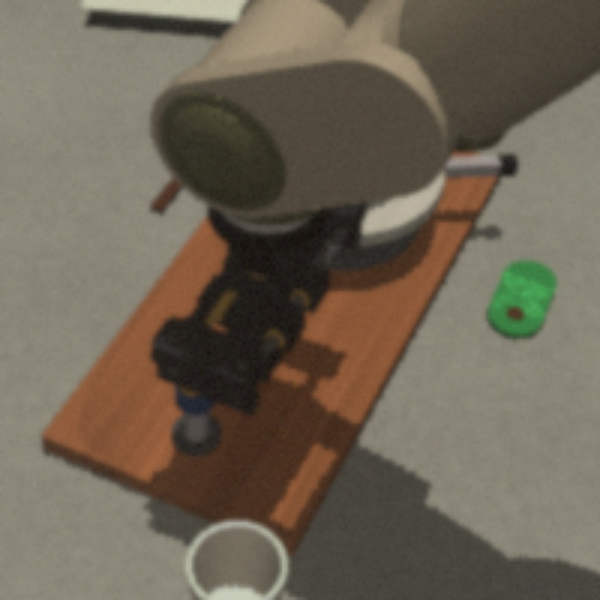

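View pics/z6.png

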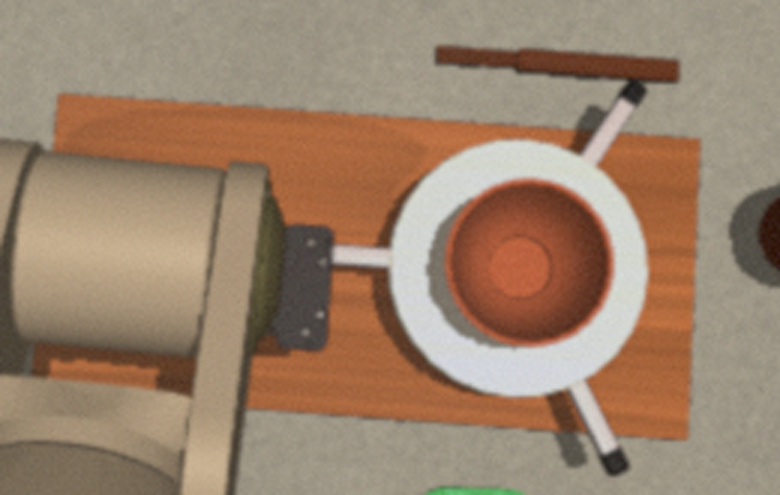

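```bash
python3 -m jog '[{"travel":[0.4,0,0],"roll":0,"fingers":0},{"travel":[0.7,0,0],"roll":0,"fingers":0},{"travel":[0.9,-0.05,0],"roll":0,"fingers":0},{"travel":[1.1,-0.05,0],"roll":0,"fingers":0},{"travel":[1.1,-0.05,0],"roll":0,"fingers":0},{"travel":[1.1,-0.05,0],"roll":0,"fingers":0}]'
python3 -m jog '[{"travel":[-0.6,0,0],"roll":0,"fingers":0},{"travel":[-1.5,0,0],"roll":0,"fingers":0},{"travel":[-3.5,0,0],"roll":0,"fingers":0},{"travel":[-6,0,1],"roll":0,"fingers":0},{"travel":[-9,0,3],"roll":0,"fingers":0},{"travel":[-12,0,5],"roll":0,"fingers":0},{"travel":[-15,0,7],"roll":0,"fingers":0},{"travel":[-17,0,7],"roll":0,"fingers":0},{"travel":[-17,0,7],"roll":0,"fingers":0}]'
python3 - <<'E'
from h import *
f=meas("z7"); s=grab_frame("side"); cv2.imwrite("pics/s7.png",cv2.resize(s["frame"][150:350,230:430,::-1],None,fx=3,fy=3)); print(angles(f,HUB,PIV,YAW),readout.read_state()["ee_pos"])
E
```

```text
t: 10.75
ee_pos: [565.1, 56.5, 59.7]
tcp_rot: [0.042, 0.999, 0.001, 0.004]
wrist_force: [0.5, -0.0, 1.1]
opening: 0.1
t: 11.5
ee_pos: [391.7, 57.0, 130.5]
tcp_rot: [0.042, 0.999, 0.001, 0.004]
wrist_force: [0.3, 0.7, -0.7]
opening: 0.1
{'wheel': (np.float64(-0.16), np.int32(34), array([575.5, -21. ]), np.float64(133.2)), 'pointer': (np.float64(0.63), np.int32(23), array([576.6,   8. ]), np.float64(92.7))} [395.2893775   56.456045   130.03317703]
```

View pics/z7.png

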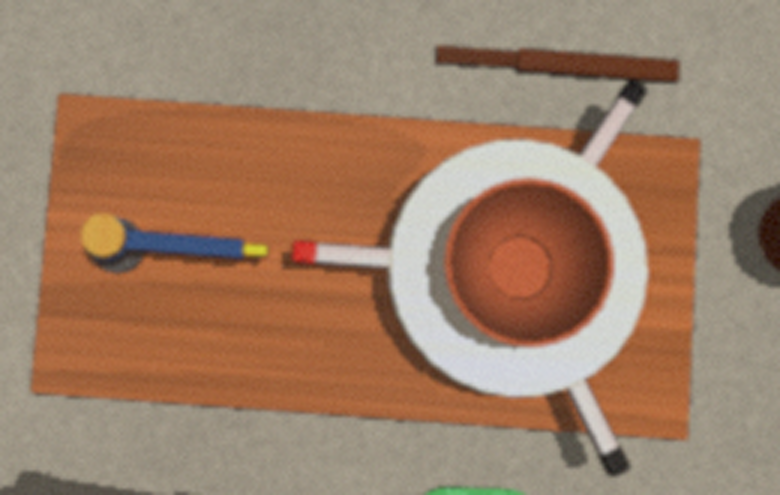

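View pics/s7.png

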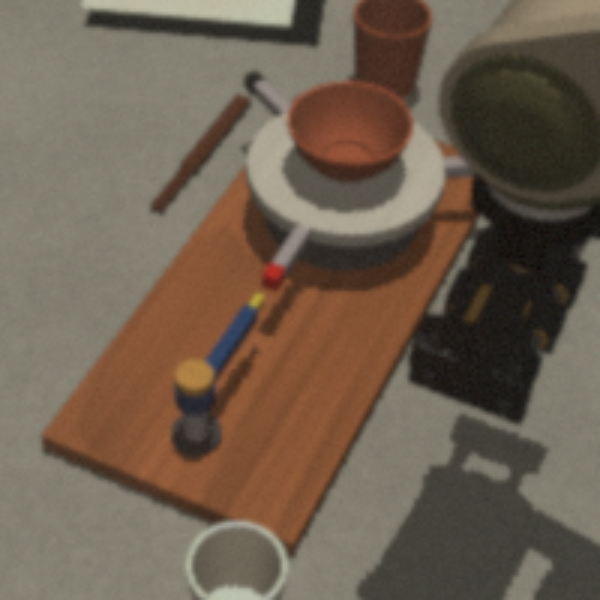

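Run:
```python
from h import *
W=[];Q=[]
for i in range(8):
    f=grab_frame("top"); a=angles(f,HUB,PIV,YAW); W.append(a["wheel"][0]);Q.append(a["pointer"][0])
print(np.mean(W),np.std(W),np.mean(Q),np.std(Q))
# blue bar axis via PCA in world plane
hs=cv2.cvtColor(f["frame"],cv2.COLOR_RGB2HSV); m=cv2.inRange(hs,(105,90,40),(125,255,255)); m[:230]=0;m[270:]=0;m[:,:250]=0;m[:,300:]=0
ys,xs=np.nonzero(m); P=np.array([atz(f,(y,x),73)[:2] for y,x in zip(ys,xs)]); c=P.mean(0); u=np.linalg.svd(P-c)[2][0]; u*=-np.sign(u[1])
print(len(P),c,"axis q",np.degrees(-(np.arctan2(u[1],u[0])-(YAW-np.pi/2))), "centroid q", np.degrees(-(np.arctan2(*(c-PIV)[::-1])-(YAW-np.pi/2))))
print(readout.read_state()["wrist_force"])
for k in("mug","cup","rib","knife","bowl"):
    print(k,[(round(r["score"],2),np.round(r["location"])) for r in find_in("top",k)[:1]])
cv2.imwrite("pics/top8.png",f["frame"][:,:,::-1])
```

```text
-0.17125 0.1271256760060689 0.63 0.0
195 [580.83868507  52.60944454] axis q 0.6302398932702603 centroid q 0.8354559799462674
[ 0.09013759  0.70450231 -0.25787808]
mug [(0.81, array([245., 490.]))]
cup []
rib [(0.83, array([338., 370.]))]
knife [(0.58, array([191., 402.]))]
bowl [(0.68, array([257., 385.]))]
```

View pics/top8.png

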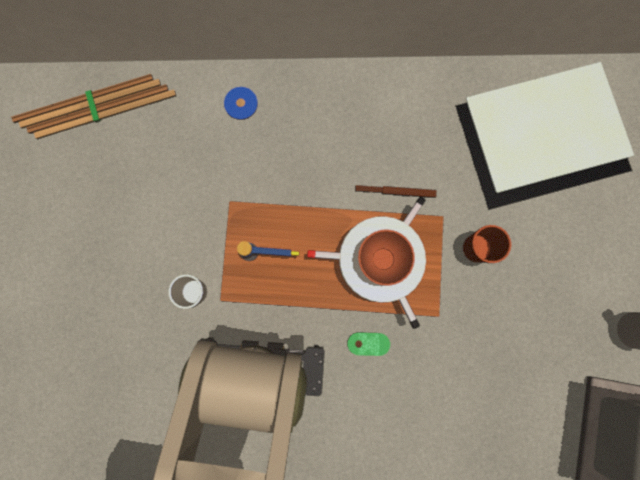

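Both angles are within 1° of target, nothing else has shifted, and the robot is clear, so I'm handing it in.

```bash
python3 -c "
from h import *
print(job_done(), readout.read_state()['t'])"
```

```text
the job is handed in; nothing more can be done
the job is handed in; nothing more can be done
```

The wheel and pointer are both set, and I handed the job in at about 12 s of the 64 s allowed.

- **Wheel:** I pushed a black-ended spoke with the closed fingertip, turning the wheel about 66° counter-clockwise until the red end pointed at the brass-capped post. It stayed there once released. In the last top-camera check it was about −0.2° off. The side camera's last angle check, just before I let go, put it slightly further short, at about −0.6°.
- **Pointer:** I then swung the blue pointer in from the robot's side and backed the arm well clear. It measured about +0.6 to +0.8° off, roughly 1 mm at the tip. I left that small error rather than nudge it again.
- **Other items:** The bowl, mug, cup, rib and knife all looked unmoved in the last top picture. The finder network missed the cup in that picture, but it is plainly visible there in its original place. Force readings after each move showed no hard contact.

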